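# Make up the soldering and cutting kits

### The arm

A 7-joint arm with a two-finger parallel gripper is mounted at the origin on the work surface. World frame = base frame: x ahead of the robot, y to its left, z up, the work surface at z = 0. Lengths are in m, angles in rad, forces in N, time in s.
With the tool pointing down it reaches from about 0.4 to 0.85 m from the base axis. Payload 4.5 kg.
Tool frame: the origin (TCP) lies midway between the tips of the shut fingers; the grasp point (between the pads) lies 19 mm behind it; z points along the fingers, y is the line along which they close (so a half turn about z gives the same grasp; the last joint's range is limited). The gripper opens to 85 mm and grips with 20 to 120 N. Pads are 22 mm wide; open, the fingers measure 114 mm over their backs; the gripper's body (76 mm by 85 mm) begins 54 mm behind the grasp point. The pads swing forward as they close: fully open they stand 13 mm farther back than shut.
Start: joints at [1.371, 0.689, -0.195, 1.565, 0.157, 0.902, -0.215], TCP at [0.145, -0.608, 0.231] pointing down, gripper open.
Joint ranges: [-3.01, 3.01], [-0.46, 2.08], [-1.47, 1.51], [0.13, 2.56], [-1, 4.14], [0.04, 2.09], [-2.66, 2.66]. Speed limits (rad/s): [2.57, 2.57, 3.14, 3.14, 3.14, 3.14, 3.14].

### API

Orientations are given as a 3x3 rotation matrix whose columns are the frame's x, y, z axes.
In Python, from rig import robot, eyes, workorder gives the robot as it stands.
- The arm moves only by the tool servo_tool, never from a script. Its arguments are lists of equal length, an entry for each row: "linear": the shift along the tool's x, y, z each as a share of 0.5 m, from -1 to 1, a list of three; "roll": the turn about the tool's z as a share of pi rad, from -1 to 1. A call has exactly 10 rows; each row is the pose to reach, as a shift and turn from the pose commanded when the call began, along the tool's axes at that moment, turning the shorter way round; what a row does not reach only later rows make up. A row lasts 1/12 s, in which the tool goes at most 41.7 mm and 7.16 degrees, less where a joint would pass 70% of its speed; a pose out of reach is approached as far as the arm can. A call with a number of a shift or a turn outside -1 to 1 is refused whole. A call with a gripper value outside its range is refused whole. "fingers" is the opening, from -1 (shut) to 1 (fully open), set as the call begins (left out, the last holds). The fingers move at their own pace and stop on an object; "force" is the grip in N (left out, the last holds). Time passes only in rows, so rows that repeat a pose let the fingers close, or fill a call up. It gives the time, the measured TCP pose, the force, the opening and the grip force at its end, in the units of the state.
- robot.get_state(): the state, without advancing time (a new reading comes with each control period).
- eyes.read_camera(name): name is "scene" or "top"; returns a dict with "frame" (400x640x3 uint8, red, green, blue), "z_map" (400x640 float32, m along the optical axis (not along the pixel's ray), 0 where there is no reading), "intrinsics" (3x3 intrinsics, pixels), "dist" ([k1, k2, p1, p2, k3] as OpenCV has them; the pictures are not rectified), "eye" and "rotation" of the camera in the world. Camera axes: x right, y down, z forward; pixel columns grow to the right and rows downward; lengths in m; the calibration is good to about 2 mm. A picture is of the moment at which its call begins.
- workorder.close_job(): hands the job in; it is judged then, once.
The state is a dict: "time_s": time; "joint_positions": joint angles; "dq": joint speeds; "joint_torque": joint torques, N m; "eef_pos": TCP position; "orientation": TCP orientation; "wrist_force": force on the tool from outside, world axes, zero at the start; "moment": the same for the moment, N m; "opening": finger opening in m; "grasp_force": force on a finger pad.
Only numpy, scipy, OpenCV 4.12 (cv2) and the standard library are available. Lean on these libraries where they do the work, as an engineer would, in place of code of your own. Each camera call takes 0.05 s, during which the arm holds its last target. There are 200 camera calls.

### The job

Make up two tool kits from the crowded stock on the stained-glass bench: into the three-bay tray put the small solder spool, the short jar and the low flat tin; into the two-bay tray put the rubbing stone and the tall bottle. Set each thing down (do not drop it) the same way up as it stands now, flat on the floor of a bay of its own, any bay of its tray. Leave the big spool, the empty tumbler and the tape measure standing where they are.

Things in the scene. Friction and masses are not known exactly. Their poses are not given: they have to be found in the camera images.
- tray3: Fixed shallow plywood tray with a row of three bays, 260 x 90 mm outside. Origin: centre of its underside; its x runs along the row, y across, z up. Each bay is 80 x 80 mm inside; bay centres at x = -85, 0 and +85 mm, y = 0. Floor 4 mm thick; walls and dividers 5 mm thick, their tops 14 mm above the table.
- tray2: Fixed shallow plywood tray with a row of two bays, 175 x 90 mm outside, otherwise made like the three-bay tray. Origin: centre of its underside; x along the row, y across, z up. Each bay is 80 x 80 mm inside; bay centres at x = -42.5 and +42.5 mm, y = 0. Floor 4 mm thick; wall tops 14 mm above the table.
- solder_spool: Small full spool of solder standing on end: black flanges, bright metal between them, diameter 52 mm, height 44 mm, about 0.25 kg; to go in the three-bay tray. Origin: centre of its underside; z up.
- flux_jar: Short round amber-glass jar with a paper label and a brass lid, diameter 48 mm at the lid (the top 14 mm) and 47 mm below, height 48 mm, about 0.12 kg; to go in the three-bay tray. Origin: centre of its underside; z up.
- cleaner_tin: Low flat round steel tin, closed, diameter 60 mm, height 30 mm, about 0.1 kg; to go in the three-bay tray. Origin: centre of its underside; z up.
- rub_stone: Grey two-layer rubbing stone lying flat, a block 60 mm long (its x) by 34 mm wide (its y) by 32 mm high, about 0.15 kg; to go in the two-bay tray, at any yaw. Origin: centre of its underside; z up.
- oil_bottle: Tall round amber-glass bottle with a paper label, a narrow neck and a black cap, diameter 48 mm at the body, height 85 mm, the full-width body reaching at least 45 mm up, about 0.16 kg; to go in the two-bay tray. Origin: centre of its underside; z up.
- big_spool: Big solder spool standing on end, diameter 68 mm, height 60 mm, about 0.6 kg. Loose; it stays where it is. Origin: centre of its underside; z up.
- tumbler: Empty clear glass tumbler, open at the top, diameter 64 mm at the rim, height 65 mm, about 0.2 kg. Loose; it stays where it is. Origin: centre of its underside; z up.
- tape_measure: Yellow tape measure lying flat, 56 x 46 mm (x by y), height 30 mm, about 0.25 kg, with a small steel hook sticking out at -x. Loose; it stays where it is. Origin: centre of its underside; z up.
Not all that is in view belongs to the job. Leave any red look-alike of the flux_jar alone.

How it is judged:
At the end, for the whole second after the job is handed in: Each of the five stands in its tray within 26 mm of a bay centre along and across the tray, underside 1-8 mm above the tray's underside, upright within 0.1 rad, released, at rest (below 0.02 m/s). Big spool, tumbler and tape measure within 20 mm of their starts ((x of solder_spool in the frame of tray3 between -0.111 and -0.059 m or x of solder_spool in the frame of tray3 between -0.026 and 0.026 m or x of solder_spool in the frame of tray3 between 0.059 and 0.111 m) and y of solder_spool in the frame of tray3 between -0.026 and 0.026 m and z of solder_spool in the frame of tray3 between 0.001 and 0.008 m and angle between each of solder_spool, flux_jar, cleaner_tin, rub_stone, oil_bottle's own z axis and vertical below 0.1 rad and linear speed of each of solder_spool, flux_jar, cleaner_tin, rub_stone, oil_bottle below 0.02 m/s and contact force between each of solder_spool, flux_jar, cleaner_tin, rub_stone, oil_bottle and the fingers below 0.1 N and (x of flux_jar in the frame of tray3 between -0.111 and -0.059 m or x of flux_jar in the frame of tray3 between -0.026 and 0.026 m or x of flux_jar in the frame of tray3 between 0.059 and 0.111 m) and y of flux_jar in the frame of tray3 between -0.026 and 0.026 m and z of flux_jar in the frame of tray3 between 0.001 and 0.008 m and (x of cleaner_tin in the frame of tray3 between -0.111 and -0.059 m or x of cleaner_tin in the frame of tray3 between -0.026 and 0.026 m or x of cleaner_tin in the frame of tray3 between 0.059 and 0.111 m) and y of cleaner_tin in the frame of tray3 between -0.026 and 0.026 m and z of cleaner_tin in the frame of tray3 between 0.001 and 0.008 m and (x of rub_stone in the frame of tray2 between -0.0685 and -0.0165 m or x of rub_stone in the frame of tray2 between 0.0165 and 0.0685 m) and y of rub_stone in the frame of tray2 between -0.026 and 0.026 m and z of rub_stone in the frame of tray2 between 0.001 and 0.008 m and (x of oil_bottle in the frame of tray2 between -0.0685 and -0.0165 m or x of oil_bottle in the frame of tray2 between 0.0165 and 0.0685 m) and y of oil_bottle in the frame of tray2 between -0.026 and 0.026 m and z of oil_bottle in the frame of tray2 between 0.001 and 0.008 m and distance of each of big_spool, tumbler, tape_measure from where it was at the start of the episode below 0.02 m); the robot touches nothing.
It fails at once if a thing is dropped, not set down, into its tray (faster than 0.6 m/s within 35 mm of the tray's underside) ((horizontal distance between solder_spool and tray3 below 0.14 m and z of solder_spool in the frame of tray3 below 0.035 m and linear speed of solder_spool above 0.6 m/s) or (horizontal distance between flux_jar and tray3 below 0.14 m and z of flux_jar in the frame of tray3 below 0.035 m and linear speed of flux_jar above 0.6 m/s) or (horizontal distance between cleaner_tin and tray3 below 0.14 m and z of cleaner_tin in the frame of tray3 below 0.035 m and linear speed of cleaner_tin above 0.6 m/s) or (horizontal distance between rub_stone and tray2 below 0.14 m and z of rub_stone in the frame of tray2 below 0.035 m and linear speed of rub_stone above 0.6 m/s) or (horizontal distance between oil_bottle and tray2 below 0.14 m and z of oil_bottle in the frame of tray2 below 0.035 m and linear speed of oil_bottle above 0.6 m/s)).
It fails at once if the big spool is pushed more than 20 mm or tipped over (distance of big_spool from where it was at the start of the episode above 0.02 m or angle between big_spool's own z axis and vertical above 0.3 rad).
It fails at once if the tumbler is pushed more than 20 mm or tipped over (distance of tumbler from where it was at the start of the episode above 0.02 m or angle between tumbler's own z axis and vertical above 0.3 rad).
It fails at once if the tape measure is pushed more than 20 mm or tipped over (distance of tape_measure from where it was at the start of the episode above 0.02 m or angle between tape_measure's own z axis and vertical above 0.3 rad).
It also fails if it takes over 122 s, if anything falls off the work surface, if the arm or the gripper's body presses on something with over 40 N, if the wrist force passes 120 N, or if a joint passes its speed limit or range.

## Working session

There is one attempt and no reset: what is moved stays moved. The work goes in short steps, Python scripts to look and compute and a tool call to move; the robot and the scene stay as the last step left them, time stands still between calls to the robot, and variables do not carry over. Pictures are saved under pics/ and viewed, at most 14 in all, crops included, and the job is handed in when it is done.

Besides the shell and the picture viewer there is one more tool, called as name([rows], argument=value, ...), one row to a line, values as JSON. servo_tool: Moves the arm, as the interface text tells. Its arguments: {"type":"object","properties":{"linear":{"type":"array"},"roll":{"type":"array"},"fingers":{"type":"number"},"force":{"type":"number"}},"required":["linear","roll"]}

```bash
ls; mkdir -p pics; python3 - <<'E'
from rig import robot, eyes
import cv2, numpy as np, pickle
s=robot.get_state(); print(s['time_s'],s['eef_pos'],s['orientation'],s['opening'])
for n in('top','scene'):
    c=eyes.read_camera(n); pickle.dump(c,open(n+'0.pkl','wb')); cv2.imwrite(f'pics/{n}0.png',c['frame'][:,:,::-1])
    print(n,c['eye'],c['rotation'],c['intrinsics'],c['dist'])
E
```

```text
pics
0.0 [ 0.14461224 -0.60736533  0.23047848] [[ 9.72758656e-01  2.31819489e-01 -5.67653734e-04]
 [ 2.31820143e-01 -9.72757027e-01  1.78546178e-03]
 [-1.38284322e-04 -1.86841697e-03 -9.99998245e-01]] 0.08567272253481388
top [0.47987589 0.01338652 0.74708777] [[-0.00796448 -0.99199364  0.12603643]
 [-0.99996172  0.0083577   0.00259139]
 [-0.00362402 -0.12601097 -0.99202223]] [[389.93253683   0.         321.08115022]
 [  0.         389.93253683 195.61375729]
 [  0.           0.           1.        ]] [-0.07647248  0.          0.          0.          0.        ]
scene [1.11091353 0.39713308 0.84648362] [[-0.57451797  0.63984218 -0.51042246]
 [ 0.81839174  0.43930577 -0.37046645]
 [-0.01280853 -0.63056516 -0.77603062]] [[447.84551396   0.         309.44042524]
 [  0.         447.84551396 200.09102746]
 [  0.           0.           1.        ]] [-0.05821295  0.          0.          0.          0.        ]
```

View pics/top0.png

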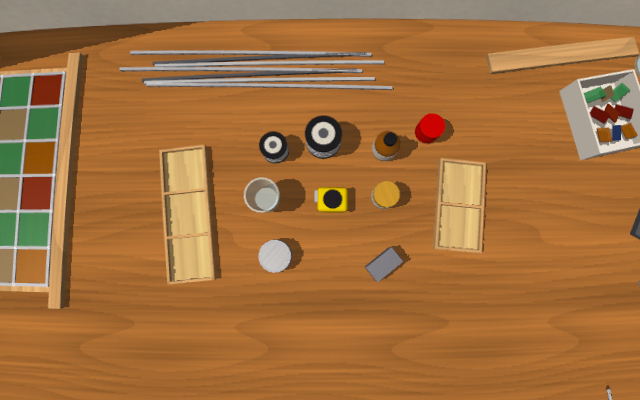

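View pics/scene0.png

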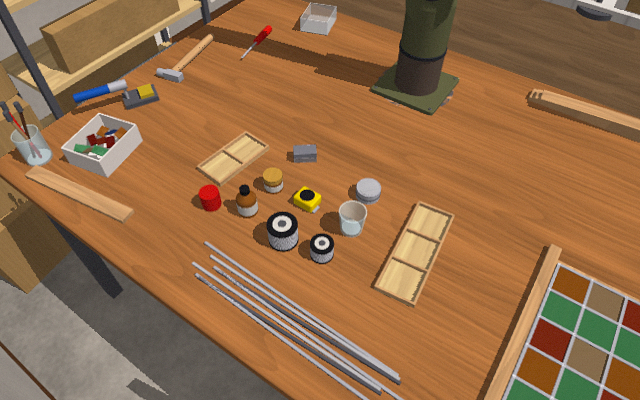

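The top view shows tray3 near (187,215), tray2 (461,205), solder spool (273,146), big spool (323,134), bottle cap (391,139), red jar (430,128), tumbler (262,195), tape (333,200), jar lid (386,195), tin (275,256) and stone (385,264). The scene view shows the same things, with nothing extra among them.

```bash
cat > h.py <<'E'
import cv2, numpy as np
def cloud(c):
    z=c['z_map']; h,w=z.shape
    uv=np.stack(np.meshgrid(np.arange(w),np.arange(h)),-1).reshape(-1,1,2).astype(np.float32)
    n=cv2.undistortPoints(uv,c['intrinsics'],np.array(c['dist'])).reshape(h,w,2)
    p=np.dstack([n,np.ones((h,w))])*z[...,None]
    P=p@np.array(c['rotation']).T+c['eye']; P[z==0]=np.nan
    return P
def ray(c,uv,zp):
    n=cv2.undistortPoints(np.array(uv,np.float32).reshape(-1,1,2),c['intrinsics'],np.array(c['dist'])).reshape(-1,2)
    d=np.c_[n,np.ones(len(n))]@np.array(c['rotation']).T
    return c['eye']+d*((zp-c['eye'][2])/d[:,2])[:,None]
E
cat > m.py <<'E'
import pickle
from h import *
c=pickle.load(open('top0.pkl','rb')); s=pickle.load(open('scene0.pkl','rb'))
P=cloud(c); Q=cloud(s)
print('table z',np.nanmedian(P[300:350,200:450,2]),np.nanmedian(Q[150:160,340:360,2]))
S=dict(solder=(273,146,.044),big=(323,134,.06),bottle=(391,139,.085),red=(430,128,.048),tumbler=(262,195,.065),tape=(333,200,.03),jar=(386,195,.048),tin=(275,256,.03),stone=(385,264,.032))
for n,(u,v,h) in S.items():
    g=ray(c,[(u,v)],h)[0]
    for nm,C,K in(('top',P,c),('scene',Q,s)):
        m=(np.hypot(C[...,0]-g[0],C[...,1]-g[1])<.045)&(abs(C[...,2]-h)<.007)
        m=m.astype(np.uint8); k,l,st,ce=cv2.connectedComponentsWithStats(m)
        if k<2: print(n,nm,'none');continue
        i=1+st[1:,4].argmax()
        X=C[l==i]; (x,y),(a,b),t=cv2.minAreaRect((X[:,:2]*1000).astype(np.float32))
        (ex,ey),r=cv2.minEnclosingCircle((X[:,:2]*1000).astype(np.float32))
        bp=cv2.boxPoints(((x,y),(a,b),t)); e=bp[1]-bp[0]; f=bp[2]-bp[1]; e=e if np.hypot(*e)>np.hypot(*f) else f
        print(n,nm,st[i,4],'rect c',round(x,1),round(y,1),'sz',round(a,1),round(b,1),'long yaw',round(np.degrees(np.arctan2(e[1],e[0])),1),'circ',round(ex,1),round(ey,1),round(2*r,1),'z',round(np.median(X[:,2])*1000,1))
for n,(u,v) in dict(t3=(187,215),t2=(461,205)).items():
    g=ray(c,[(u,v)],.01)[0]
    for nm,C in(('top',P),('scene',Q)):
        m=(np.hypot(C[...,0]-g[0],C[...,1]-g[1])<.16)&(C[...,2]>.009)&(C[...,2]<.02)
        k,l,st,ce=cv2.connectedComponentsWithStats(m.astype(np.uint8)); i=1+st[1:,4].argmax()
        X=C[l==i]; (x,y),(a,b),t=cv2.minAreaRect((X[:,:2]*1000).astype(np.float32))
        bp=cv2.boxPoints(((x,y),(a,b),t)); e=bp[1]-bp[0]; f=bp[2]-bp[1]; e=e if np.hypot(*e)>np.hypot(*f) else f
        print(n,nm,len(X),round(x,1),round(y,1),round(a,1),round(b,1),'long yaw',round(np.degrees(np.arctan2(e[1],e[0])),1))
E
python3 m.py
```

```text
table z -0.00046518223704683503 0.0009321315700498989
solder top 621 rect c 665.9 103.8 sz 52.6 50.6 long yaw 25.2 circ 666.1 103.6 53.0 z 43.9
solder scene 420 rect c 666.7 104.2 sz 51.2 49.4 long yaw 33.1 circ 666.9 103.5 54.4 z 45.2
big top 1087 rect c 682.2 9.9 sz 67.0 67.5 long yaw -41.5 circ 682.6 10.2 68.9 z 59.8
big scene 675 rect c 683.4 10.7 sz 68.1 67.2 long yaw 35.3 circ 683.7 10.0 71.0 z 61.1
bottle top 138 rect c 665.2 -106.7 sz 21.6 21.8 long yaw -7.4 circ 665.4 -106.4 22.9 z 84.3
bottle scene 81 rect c 667.0 -107.2 sz 22.9 20.4 long yaw 34.4 circ 668.0 -108.2 24.7 z 85.3
red top 507 rect c 699.5 -192.7 sz 45.5 47.8 long yaw -15.0 circ 699.2 -193.4 48.6 z 47.2
red scene 292 rect c 701.7 -193.5 sz 47.8 46.2 long yaw 23.9 circ 701.6 -194.1 50.3 z 48.9
tumbler top 284 rect c 569.7 120.6 sz 62.9 62.3 long yaw 1.2 circ 570.0 121.0 64.0 z 64.1
tumbler scene 225 rect c 571.1 121.5 sz 65.4 59.4 long yaw 31.3 circ 571.8 121.1 66.7 z 64.7
tape top 727 rect c 565.2 -6.0 sz 54.2 45.3 long yaw 89.3 circ 565.3 -5.9 65.8 z 29.4
tape scene 376 rect c 567.2 -5.6 sz 56.8 47.3 long yaw 88.7 circ 566.9 -5.0 67.7 z 30.7
jar top 530 rect c 571.9 -103.1 sz 46.5 45.6 long yaw 2.8 circ 571.8 -102.6 48.2 z 47.4
jar scene 265 rect c 572.7 -102.3 sz 47.5 46.1 long yaw 36.4 circ 573.7 -102.7 49.4 z 48.9
tin top 851 rect c 460.8 100.6 sz 58.2 58.4 long yaw -89.7 circ 461.3 101.2 59.8 z 30.0
tin scene 410 rect c 462.6 102.3 sz 59.5 58.8 long yaw 6.9 circ 462.5 101.3 64.0 z 31.2
stone top 642 rect c 444.1 -97.9 sz 34.4 60.1 long yaw -52.4 circ 444.6 -97.6 67.5 z 31.4
stone scene 264 rect c 445.9 -98.1 sz 39.6 59.6 long yaw -54.5 circ 445.0 -99.7 67.1 z 32.5
t3 top 1396 541.9 274.1 260.4 92.3 long yaw 6.0
t3 scene 1030 543.1 272.9 262.9 89.6 long yaw 5.9
t2 top 950 553.6 -250.6 90.4 176.6 long yaw -6.4
t2 scene 572 554.5 -251.4 96.2 179.8 long yaw -5.8
```

servo_tool([
  [0.04,-0.04,0],
  [0.1,-0.1,0],
  [0.16,-0.16,0],
  [0.22,-0.22,0],
  [0.28,-0.28,0],
  [0.33,-0.34,0],
  [0.37,-0.38,0],
  [0.4,-0.41,0],
  [0.41,-0.427,0],
  [0.41,-0.427,0],
], roll=[0.015,0.03,0.045,0.06,0.0743,0.0743,0.0743,0.0743,0.0743,0.0743], fingers=1, force=60)

```text
time_s: 0.93
eef_pos: [0.2955, -0.3507, 0.2312]
orientation: [[1.0, 0.005, -0.0], [0.005, -1.0, 0.001], [-0.0, -0.001, -1.0]]
wrist_force: [0.2, -0.3, -0.2]
opening: 0.0853
grasp_force: 0.0
```

servo_tool([
  [0.03,-0.05,0],
  [0.07,-0.11,0.02],
  [0.11,-0.18,0.06],
  [0.15,-0.25,0.1],
  [0.19,-0.32,0.14],
  [0.23,-0.39,0.18],
  [0.26,-0.44,0.2],
  [0.285,-0.48,0.22],
  [0.298,-0.505,0.22],
  [0.298,-0.505,0.22],
], roll=[0.03,0.065,0.1,0.135,0.17,0.205,0.24,0.275,0.2944,0.2944])

```text
time_s: 1.77
eef_pos: [0.4456, -0.0984, 0.1202]
orientation: [[0.604, -0.797, 0.0], [-0.797, -0.604, 0.0], [-0.0, -0.0, -1.0]]
wrist_force: [-1.3, 0.8, -0.0]
opening: 0.0856
grasp_force: 0.0
```

servo_tool([
  [0,0,0.02],
  [0,0,0.06],
  [0,0,0.1],
  [0,0,0.14],
  [0,0,0.17],
  [0,0,0.19],
  [0,0,0.21],
  [0,0,0.22],
  [0,0,0.224],
  [0,0,0.224],
], roll=[0,0,0,0,0,0,0,0,0,0])

```text
time_s: 2.6
eef_pos: [0.4455, -0.103, 0.0106]
orientation: [[0.606, -0.795, -0.003], [-0.795, -0.606, -0.001], [-0.001, 0.003, -1.0]]
wrist_force: [0.7, 1.2, -0.1]
opening: 0.0853
grasp_force: 0.0
```

servo_tool([
  [0,0,0],
  [0,0,0],
  [0,0,0],
  [0,0,0],
  [0,0,0],
  [0,0,0],
  [0,0,0],
  [0,0,0],
  [0,0,0],
  [0,0,0],
], roll=[0,0,0,0,0,0,0,0,0,0], fingers=-1, force=50)

```text
time_s: 3.43
eef_pos: [0.4457, -0.1011, 0.0111]
orientation: [[0.601, -0.799, -0.003], [-0.799, -0.601, -0.0], [-0.002, 0.002, -1.0]]
wrist_force: [-0.4, -1.2, 5.9]
opening: 0.033
grasp_force: 50.5
```

servo_tool([
  [0,0,-0.01],
  [0,0,-0.03],
  [0,0,-0.06],
  [0,0,-0.1],
  [0,0,-0.14],
  [0,0,-0.18],
  [0,0,-0.22],
  [0,0,-0.25],
  [0,0,-0.27],
  [0,0,-0.28],
], roll=[-0.02,-0.05,-0.08,-0.11,-0.14,-0.17,-0.2,-0.23,-0.25,-0.26])

```text
time_s: 4.27
eef_pos: [0.4462, -0.1006, 0.1518]
orientation: [[0.994, -0.105, -0.002], [-0.105, -0.994, 0.001], [-0.002, -0.0, -1.0]]
wrist_force: [0.1, 0.2, -2.1]
opening: 0.0333
grasp_force: 49.8
```

servo_tool([
  [0.02,0.03,0],
  [0.05,0.08,0],
  [0.08,0.14,0],
  [0.11,0.19,0],
  [0.135,0.23,0.01],
  [0.15,0.26,0.04],
  [0.161,0.276,0.08],
  [0.161,0.276,0.12],
  [0.161,0.276,0.15],
  [0.161,0.276,0.16],
], roll=[0,0,0,0,0,0,0,0,0,0])

```text
time_s: 5.1
eef_pos: [0.5089, -0.2454, 0.0674]
orientation: [[0.994, -0.109, -0.008], [-0.109, -0.994, 0.004], [-0.009, -0.003, -1.0]]
wrist_force: [0.5, -0.5, -1.0]
opening: 0.0328
grasp_force: 49.9
```

servo_tool([
  [0.003,0.001,0.02],
  [0.005,0.002,0.04],
  [0.005,0.002,0.055],
  [0.005,0.002,0.07],
  [0.005,0.002,0.08],
  [0.005,0.002,0.085],
  [0.005,0.002,0.09],
  [0.005,0.002,0.095],
  [0.005,0.002,0.1],
  [0.005,0.002,0.1],
], roll=[0,0,0,0,0,0,0,0,0,0])

```text
time_s: 5.93
eef_pos: [0.513, -0.2478, 0.0202]
orientation: [[0.994, -0.107, -0.003], [-0.107, -0.994, 0.001], [-0.004, -0.0, -1.0]]
wrist_force: [-0.3, -0.2, -2.1]
opening: 0.0327
grasp_force: 49.9
```

Down another 5 mm to touch, then release.

servo_tool([
  [0,0,0.002],
  [0,0,0.004],
  [0,0,0.006],
  [0,0,0.007],
  [0,0,0.008],
  [0,0,0.009],
  [0,0,0.01],
  [0,0,0.01],
  [0,0,0.01],
  [0,0,0.01],
], roll=[0,0,0,0,0,0,0,0,0,0])

```text
time_s: 6.77
eef_pos: [0.5131, -0.2478, 0.0154]
orientation: [[0.994, -0.107, -0.003], [-0.107, -0.994, 0.001], [-0.003, -0.0, -1.0]]
wrist_force: [1.1, 1.1, -2.4]
opening: 0.0333
grasp_force: 49.9
```

servo_tool([
  [0,0,0.001],
  [0,0,0.001],
  [0,0,0.002],
  [0,0,0.002],
  [0,0,0.003],
  [0,0,0.003],
  [0,0,0.003],
  [0,0,0.003],
  [0,0,0.003],
  [0,0,0.003],
], roll=[0,0,0,0,0,0,0,0,0,0])

```text
time_s: 7.6
eef_pos: [0.5131, -0.2478, 0.0152]
orientation: [[0.994, -0.108, -0.003], [-0.108, -0.994, 0.001], [-0.003, -0.001, -1.0]]
wrist_force: [-2.4, 1.2, 12.3]
opening: 0.033
grasp_force: 51.4
```

servo_tool([
  [0,0,0],
  [0,0,0],
  [0,0,0],
  [0,0,0],
  [0,0,0],
  [0,0,0],
  [0,0,0],
  [0,0,-0.01],
  [0,0,-0.03],
  [0,0,-0.06],
], roll=[0,0,0,0,0,0,0,0,0,0], fingers=0.15)

```text
time_s: 8.43
eef_pos: [0.5125, -0.2475, 0.044]
orientation: [[0.994, -0.108, -0.005], [-0.108, -0.994, 0.002], [-0.005, -0.001, -1.0]]
wrist_force: [0.1, 0.1, 0.6]
opening: 0.0494
grasp_force: 0.0
```

servo_tool([
  [0,0,-0.06],
  [0,0,-0.13],
  [0,0,-0.2],
  [0.03,-0.03,-0.24],
  [0.08,-0.09,-0.252],
  [0.14,-0.16,-0.252],
  [0.2,-0.23,-0.252],
  [0.25,-0.28,-0.252],
  [0.27,-0.305,-0.252],
  [0.275,-0.312,-0.252],
], roll=[0,0,0,0,0,0,0,0,0,0], fingers=0.65)

```text
time_s: 9.27
eef_pos: [0.6705, -0.1013, 0.1698]
orientation: [[0.995, -0.099, -0.0], [-0.099, -0.995, 0.004], [-0.001, -0.004, -1.0]]
wrist_force: [0.1, -0.3, 0.2]
opening: 0.0706
grasp_force: 0.0
```

servo_tool([
  [0,0,0.02],
  [0,0,0.05],
  [0,0,0.08],
  [0,0,0.1],
  [0,0,0.11],
  [0,0,0.11],
  [0,0,0.11],
  [0,0,0.11],
  [0,0,0.11],
  [0,0,0.11],
], roll=[0,0,0,0,0,0,0,0,0,0])

```text
time_s: 10.1
eef_pos: [0.6673, -0.1077, 0.1153]
orientation: [[0.994, -0.107, -0.002], [-0.107, -0.994, 0.0], [-0.002, -0.0, -1.0]]
wrist_force: [0.6, 0.0, 0.6]
opening: 0.0709
grasp_force: 0.0
```

servo_tool([
  [0,0,0.02],
  [0,0,0.05],
  [0,0,0.08],
  [0,0,0.11],
  [0,0,0.14],
  [0,0,0.165],
  [0,0,0.185],
  [0,0,0.195],
  [0,0,0.2],
  [0,0,0.2],
], roll=[0,0,0,0,0,0,0,0,0,0])

```text
time_s: 10.93
eef_pos: [0.6665, -0.1076, 0.0141]
orientation: [[0.994, -0.108, -0.004], [-0.108, -0.994, 0.001], [-0.004, -0.0, -1.0]]
wrist_force: [0.5, 0.4, 0.8]
opening: 0.0706
grasp_force: 0.0
```

servo_tool([
  [0,0,0],
  [0,0,0],
  [0,0,0],
  [0,0,0],
  [0,0,0],
  [0,0,0],
  [0,0,0],
  [0,0,0],
  [0,0,0],
  [0,0,0],
], roll=[0,0,0,0,0,0,0,0,0,0], fingers=-1, force=50)

```text
time_s: 11.77
eef_pos: [0.6675, -0.1078, 0.0156]
orientation: [[0.994, -0.107, -0.001], [-0.107, -0.994, 0.0], [-0.001, -0.0, -1.0]]
wrist_force: [-0.6, -0.0, 6.1]
opening: 0.0465
grasp_force: 52.0
```

servo_tool([
  [0,0,-0.01],
  [0,0,-0.03],
  [0,0,-0.06],
  [0,0,-0.1],
  [0,0,-0.15],
  [0,0,-0.2],
  [0,0,-0.24],
  [0,0,-0.26],
  [0,0,-0.27],
  [0,0,-0.27],
], roll=[0,0,0,0,0,0,0,0,0,0])

```text
time_s: 12.6
eef_pos: [0.6674, -0.1076, 0.1507]
orientation: [[0.994, -0.107, -0.002], [-0.107, -0.994, 0.001], [-0.002, -0.0, -1.0]]
wrist_force: [0.5, -0.1, -1.2]
opening: 0.0465
grasp_force: 51.5
```

servo_tool([
  [-0.01,0.03,0],
  [-0.03,0.08,0],
  [-0.05,0.14,0],
  [-0.07,0.2,0],
  [-0.085,0.245,0],
  [-0.1,0.28,0],
  [-0.107,0.3,0],
  [-0.11,0.309,0.02],
  [-0.11,0.309,0.05],
  [-0.11,0.309,0.07],
], roll=[0,0,0,0,0,0,0,0,0,0])

```text
time_s: 13.43
eef_pos: [0.595, -0.2539, 0.1122]
orientation: [[0.994, -0.107, -0.005], [-0.107, -0.994, 0.003], [-0.006, -0.002, -1.0]]
wrist_force: [0.2, -0.6, -1.8]
opening: 0.0468
grasp_force: 51.5
```

servo_tool([
  [0,0,0.03],
  [0,0,0.06],
  [0,0,0.09],
  [0,0,0.12],
  [0,0,0.14],
  [0,0,0.15],
  [0,0,0.16],
  [0,0,0.164],
  [0,0,0.166],
  [0,0,0.166],
], roll=[0,0,0,0,0,0,0,0,0,0])

```text
time_s: 14.27
eef_pos: [0.5956, -0.2553, 0.032]
orientation: [[0.994, -0.107, -0.003], [-0.107, -0.994, 0.0], [-0.003, -0.0, -1.0]]
wrist_force: [-1.2, -0.7, -1.3]
opening: 0.0463
grasp_force: 51.5
```

servo_tool([
  [0,0,0.005],
  [0,0,0.01],
  [0,0,0.014],
  [0,0,0.018],
  [0,0,0.021],
  [0,0,0.024],
  [0,0,0.026],
  [0,0,0.027],
  [0,0,0.028],
  [0,0,0.028],
], roll=[0,0,0,0,0,0,0,0,0,0])

```text
time_s: 15.1
eef_pos: [0.5952, -0.2552, 0.0196]
orientation: [[0.994, -0.108, -0.003], [-0.108, -0.994, 0.001], [-0.003, -0.001, -1.0]]
wrist_force: [-3.3, 3.0, 12.9]
opening: 0.0467
grasp_force: 53.1
```

Contact; release and rise (a slight opening first, then clear).

servo_tool([
  [0,0,0],
  [0,0,0],
  [0,0,0],
  [0,0,0],
  [0,0,0],
  [0,0,0],
  [0,0,0],
  [0,0,-0.01],
  [0,0,-0.03],
  [0,0,-0.06],
], roll=[0,0,0,0,0,0,0,0,0,0], fingers=0.6)

```text
time_s: 15.93
eef_pos: [0.5946, -0.2548, 0.0477]
orientation: [[0.994, -0.108, -0.005], [-0.108, -0.994, 0.002], [-0.005, -0.001, -1.0]]
wrist_force: [-0.6, -0.1, -0.3]
opening: 0.0682
grasp_force: 0.0
```

servo_tool([
  [0,0,-0.05],
  [0,0,-0.11],
  [0,0,-0.17],
  [0,0,-0.21],
  [0,0,-0.23],
  [0,0,-0.24],
  [0,0,-0.24],
  [0,0,-0.24],
  [0,0,-0.24],
  [0,0,-0.24],
], roll=[0,0,0,0,0,0,0,0,0,0])

```text
time_s: 16.77
eef_pos: [0.595, -0.2548, 0.1661]
orientation: [[0.994, -0.107, -0.006], [-0.107, -0.994, 0.002], [-0.006, -0.001, -1.0]]
wrist_force: [0.1, 0.2, 0.2]
opening: 0.0683
grasp_force: 0.0
```

servo_tool([
  [-0.01,-0.03,0],
  [-0.02,-0.08,0],
  [-0.035,-0.14,0],
  [-0.05,-0.2,0],
  [-0.06,-0.245,0.01],
  [-0.07,-0.28,0.04],
  [-0.078,-0.298,0.08],
  [-0.078,-0.298,0.12],
  [-0.078,-0.298,0.132],
  [-0.078,-0.298,0.132],
], roll=[-0.01,-0.02,-0.03,-0.0342,-0.0342,-0.0342,-0.0342,-0.0342,-0.0342,-0.0342])

```text
time_s: 17.6
eef_pos: [0.5713, -0.1028, 0.0998]
orientation: [[1.0, -0.0, -0.008], [-0.0, -1.0, 0.001], [-0.008, -0.001, -1.0]]
wrist_force: [0.2, 0.3, 0.2]
opening: 0.0684
grasp_force: 0.0
```

servo_tool([
  [0,0,0],
  [0,0,0.02],
  [0,0,0.05],
  [0,0,0.08],
  [0,0,0.11],
  [0,0,0.14],
  [0,0,0.16],
  [0,0,0.17],
  [0,0,0.174],
  [0,0,0.174],
], roll=[0,0,0,0,0,0,0,0,0,0])

```text
time_s: 18.43
eef_pos: [0.5727, -0.1031, 0.0149]
orientation: [[1.0, -0.001, -0.003], [-0.001, -1.0, 0.001], [-0.003, -0.001, -1.0]]
wrist_force: [0.2, -0.2, 0.8]
opening: 0.0683
grasp_force: 0.0
```

servo_tool([
  [0,0,0.004],
  [0,0,0.004],
  [0,0,0.004],
  [0,0,0.004],
  [0,0,0.004],
  [0,0,0.004],
  [0,0,0.004],
  [0,0,0.004],
  [0,0,0.004],
  [0,0,0.004],
], roll=[0,0,0,0,0,0,0,0,0,0], fingers=-1, force=50)

```text
time_s: 19.27
eef_pos: [0.573, -0.1031, 0.0135]
orientation: [[1.0, -0.0, -0.002], [-0.0, -1.0, 0.0], [-0.002, -0.0, -1.0]]
wrist_force: [-0.6, 0.6, 6.4]
opening: 0.0466
grasp_force: 51.2
```

servo_tool([
  [0,0,-0.01],
  [0,0,-0.03],
  [0,0,-0.06],
  [0,0,-0.1],
  [0,0,-0.15],
  [0,0,-0.2],
  [0,0,-0.25],
  [0,0,-0.28],
  [0,0,-0.3],
  [0,0,-0.3],
], roll=[0,0,0,0,0,0,0,0,0,0])

```text
time_s: 20.1
eef_pos: [0.5741, -0.1032, 0.1651]
orientation: [[1.0, -0.0, 0.0], [-0.0, -1.0, 0.0], [0.0, -0.0, -1.0]]
wrist_force: [0.0, 0.7, -0.4]
opening: 0.047
grasp_force: 51.4
```

servo_tool([
  [0,-0.03,0],
  [-0.01,-0.08,0],
  [-0.02,-0.15,0],
  [-0.03,-0.22,0],
  [-0.04,-0.29,0],
  [-0.05,-0.36,0],
  [-0.055,-0.43,0],
  [-0.063,-0.5,0],
  [-0.063,-0.56,0],
  [-0.063,-0.6,0],
], roll=[0,0,0,0,0,0,0,0,0,0])

```text
time_s: 20.93
eef_pos: [0.5396, 0.2016, 0.1615]
orientation: [[1.0, 0.004, -0.007], [0.004, -1.0, 0.002], [-0.007, -0.002, -1.0]]
wrist_force: [0.3, 1.0, -0.7]
opening: 0.0465
grasp_force: 51.5
```

servo_tool([
  [0,-0.04,0],
  [0,-0.08,0],
  [0,-0.11,0],
  [0,-0.13,0],
  [0,-0.145,0],
  [0,-0.153,0.02],
  [0,-0.153,0.06],
  [0,-0.153,0.1],
  [0,-0.153,0.13],
  [0,-0.153,0.14],
], roll=[0,0,0,0,0,0,0,0,0,0])

```text
time_s: 21.77
eef_pos: [0.5397, 0.2716, 0.0902]
orientation: [[1.0, -0.002, -0.008], [-0.002, -1.0, -0.002], [-0.008, 0.002, -1.0]]
wrist_force: [-0.1, -0.5, -1.2]
opening: 0.0467
grasp_force: 51.5
```

servo_tool([
  [0.003,-0.003,0.03],
  [0.003,-0.003,0.06],
  [0.003,-0.003,0.085],
  [0.003,-0.003,0.105],
  [0.003,-0.003,0.12],
  [0.003,-0.003,0.125],
  [0.003,-0.003,0.13],
  [0.003,-0.003,0.135],
  [0.003,-0.003,0.138],
  [0.003,-0.003,0.14],
], roll=[0,0,0,0,0,0,0,0,0,0])

```text
time_s: 22.6
eef_pos: [0.5429, 0.2753, 0.0234]
orientation: [[1.0, -0.0, -0.003], [-0.0, -1.0, 0.001], [-0.003, -0.001, -1.0]]
wrist_force: [-0.2, -0.3, -1.1]
opening: 0.0463
grasp_force: 51.4
```

servo_tool([
  [0,0,0.002],
  [0,0,0.003],
  [0,0,0.004],
  [0,0,0.005],
  [0,0,0.006],
  [0,0,0.007],
  [0,0,0.008],
  [0,0,0.008],
  [0,0,0.008],
  [0,0,0.008],
], roll=[0,0,0,0,0,0,0,0,0,0])

```text
time_s: 23.43
eef_pos: [0.5426, 0.2751, 0.0192]
orientation: [[1.0, -0.0, -0.003], [-0.0, -1.0, 0.001], [-0.003, -0.001, -1.0]]
wrist_force: [-0.0, -0.2, -0.4]
opening: 0.0466
grasp_force: 51.4
```

servo_tool([
  [0,0,0.001],
  [0,0,0.002],
  [0,0,0.003],
  [0,0,0.004],
  [0,0,0.005],
  [0,0,0.005],
  [0,0,0.005],
  [0,0,0.005],
  [0,0,0.005],
  [0,0,0.005],
], roll=[0,0,0,0,0,0,0,0,0,0])

```text
time_s: 24.27
eef_pos: [0.5426, 0.2752, 0.0176]
orientation: [[1.0, -0.0, -0.003], [-0.0, -1.0, 0.001], [-0.003, -0.001, -1.0]]
wrist_force: [-1.9, -1.5, 6.5]
opening: 0.0468
grasp_force: 52.0
```

servo_tool([
  [0,0,0],
  [0,0,0],
  [0,0,0],
  [0,0,0],
  [0,0,0],
  [0,0,0],
  [0,0,0],
  [0,0,-0.01],
  [0,0,-0.03],
  [0,0,-0.06],
], roll=[0,0,0,0,0,0,0,0,0,0], fingers=0.65)

```text
time_s: 25.1
eef_pos: [0.5419, 0.2748, 0.0467]
orientation: [[1.0, -0.0, -0.005], [-0.0, -1.0, -0.0], [-0.005, 0.0, -1.0]]
wrist_force: [-0.0, 0.3, 0.3]
opening: 0.0703
grasp_force: 0.0
```

servo_tool([
  [0,0,-0.05],
  [0,0,-0.11],
  [0,0,-0.17],
  [0,0,-0.21],
  [0,0,-0.23],
  [0,0,-0.24],
  [0,0,-0.24],
  [0,0,-0.24],
  [0,0,-0.24],
  [0,0,-0.24],
], roll=[-0.03,-0.06,-0.09,-0.12,-0.15,-0.18,-0.21,-0.24,-0.25,-0.25])

```text
time_s: 25.93
eef_pos: [0.5433, 0.2748, 0.1675]
orientation: [[0.708, 0.706, -0.003], [0.706, -0.708, 0.001], [-0.001, -0.003, -1.0]]
wrist_force: [-0.0, -0.6, 0.1]
opening: 0.0705
grasp_force: 0.0
```

servo_tool([
  [-0.005,0.03,0],
  [-0.01,0.08,0],
  [-0.02,0.14,0],
  [-0.03,0.2,0],
  [-0.04,0.26,0],
  [-0.05,0.32,0],
  [-0.055,0.36,0],
  [-0.06,0.395,0],
  [-0.067,0.416,0],
  [-0.067,0.416,0],
], roll=[0.02,0.055,0.09,0.125,0.16,0.195,0.23,0.265,0.3,0.33])

```text
time_s: 26.77
eef_pos: [0.6682, 0.0984, 0.1665]
orientation: [[0.965, -0.263, -0.001], [-0.263, -0.965, -0.003], [-0.0, 0.004, -1.0]]
wrist_force: [-0.2, -0.7, -0.3]
opening: 0.0705
grasp_force: 0.0
```

servo_tool([
  [0,0,0],
  [0,0,0.01],
  [0,0,0.03],
  [0,0,0.06],
  [0,0,0.09],
  [0,0,0.12],
  [0,0,0.132],
  [0,0,0.132],
  [0,0,0.132],
  [0,0,0.132],
], roll=[0.03,0.06,0.09,0.12,0.15,0.167,0.167,0.167,0.167,0.167])

```text
time_s: 27.6
eef_pos: [0.6672, 0.1037, 0.1013]
orientation: [[0.713, -0.701, -0.001], [-0.701, -0.713, 0.0], [-0.001, 0.001, -1.0]]
wrist_force: [0.4, -0.2, -0.1]
opening: 0.0706
grasp_force: 0.0
```

Descend to TCP 10 mm, grip.

servo_tool([
  [0,0,0.02],
  [0,0,0.05],
  [0,0,0.08],
  [0,0,0.11],
  [0,0,0.135],
  [0,0,0.155],
  [0,0,0.17],
  [0,0,0.178],
  [0,0,0.182],
  [0,0,0.182],
], roll=[0,0,0,0,0,0,0,0,0,0])

```text
time_s: 28.43
eef_pos: [0.666, 0.1043, 0.009]
orientation: [[0.714, -0.701, -0.003], [-0.701, -0.714, 0.001], [-0.003, 0.002, -1.0]]
wrist_force: [0.6, -0.1, 0.2]
opening: 0.0707
grasp_force: 0.0
```

servo_tool([
  [0,0,0],
  [0,0,0],
  [0,0,0],
  [0,0,0],
  [0,0,0],
  [0,0,0],
  [0,0,0],
  [0,0,0],
  [0,0,0],
  [0,0,0],
], roll=[0,0,0,0,0,0,0,0,0,0], fingers=-1, force=60)

```text
time_s: 29.27
eef_pos: [0.6666, 0.1042, 0.0103]
orientation: [[0.714, -0.701, -0.002], [-0.701, -0.714, 0.001], [-0.002, 0.001, -1.0]]
wrist_force: [-0.9, -0.4, 5.9]
opening: 0.0499
grasp_force: 61.2
```

servo_tool([
  [0,0,-0.01],
  [0,0,-0.03],
  [0,0,-0.06],
  [0,0,-0.1],
  [0,0,-0.15],
  [0,0,-0.2],
  [0,0,-0.25],
  [0,0,-0.28],
  [0,0,-0.3],
  [0,0,-0.3],
], roll=[0,0,0,0,0,0,0,0,0,0])

```text
time_s: 30.1
eef_pos: [0.668, 0.104, 0.1625]
orientation: [[0.714, -0.701, 0.002], [-0.701, -0.714, 0.001], [0.0, -0.002, -1.0]]
wrist_force: [1.3, 0.3, -1.6]
opening: 0.0495
grasp_force: 62.3
```

servo_tool([
  [-0.02,-0.01,0],
  [-0.06,-0.04,0],
  [-0.11,-0.07,0],
  [-0.16,-0.1,0],
  [-0.21,-0.13,0],
  [-0.25,-0.16,0],
  [-0.28,-0.18,0],
  [-0.3,-0.19,0],
  [-0.308,-0.197,0.01],
  [-0.308,-0.197,0.03],
], roll=[-0.02,-0.05,-0.08,-0.11,-0.14,-0.17,-0.2,-0.23,-0.247,-0.247])

```text
time_s: 30.93
eef_pos: [0.6249, 0.2851, 0.1441]
orientation: [[1.0, 0.004, -0.003], [0.004, -1.0, 0.003], [-0.003, -0.003, -1.0]]
wrist_force: [0.3, 0.1, -1.0]
opening: 0.0496
grasp_force: 62.3
```

servo_tool([
  [0,0,0.02],
  [0,0,0.06],
  [0,0,0.1],
  [0,0,0.14],
  [0,0,0.17],
  [0,0,0.19],
  [0,0,0.21],
  [0,0,0.22],
  [0,0,0.22],
  [0,0,0.22],
], roll=[0,0,0,0,0,0,0,0,0,0])

```text
time_s: 31.77
eef_pos: [0.6256, 0.2825, 0.0348]
orientation: [[1.0, -0.0, -0.003], [-0.0, -1.0, 0.001], [-0.003, -0.001, -1.0]]
wrist_force: [-0.3, -0.6, -0.8]
opening: 0.0495
grasp_force: 62.3
```

servo_tool([
  [0,0,0.008],
  [0,0,0.016],
  [0,0,0.023],
  [0,0,0.029],
  [0,0,0.033],
  [0,0,0.037],
  [0,0,0.04],
  [0,0,0.042],
  [0,0,0.044],
  [0,0,0.044],
], roll=[0,0,0,0,0,0,0,0,0,0])

```text
time_s: 32.6
eef_pos: [0.625, 0.2826, 0.0143]
orientation: [[1.0, -0.0, -0.004], [-0.0, -1.0, 0.001], [-0.004, -0.001, -1.0]]
wrist_force: [-4.8, 0.2, 10.7]
opening: 0.0493
grasp_force: 63.1
```

servo_tool([
  [0,0,0],
  [0,0,0],
  [0,0,0],
  [0,0,0],
  [0,0,0],
  [0,0,0],
  [0,0,0],
  [0,0,-0.01],
  [0,0,-0.03],
  [0,0,-0.06],
], roll=[0,0,0,0,0,0,0,0,0,0], fingers=0.65)

```text
time_s: 33.43
eef_pos: [0.6243, 0.2822, 0.0424]
orientation: [[1.0, -0.0, -0.005], [-0.0, -1.0, -0.0], [-0.005, 0.0, -1.0]]
wrist_force: [0.1, 0.2, 0.5]
opening: 0.0707
grasp_force: 0.0
```

servo_tool([
  [0,0,-0.05],
  [0,0,-0.11],
  [0,0,-0.17],
  [0,0,-0.21],
  [0,0,-0.23],
  [0,0,-0.24],
  [0,0,-0.24],
  [0,0,-0.24],
  [0,0,-0.24],
  [0,0,-0.24],
], roll=[0,0,0,0,0,0,0,0,0,0], fingers=1)

```text
time_s: 34.27
eef_pos: [0.6246, 0.2822, 0.1607]
orientation: [[1.0, -0.0, -0.006], [-0.0, -1.0, -0.0], [-0.006, 0.0, -1.0]]
wrist_force: [0.9, -0.4, -0.4]
opening: 0.0852
grasp_force: 0.0
```

servo_tool([
  [-0.02,0.02,0],
  [-0.06,0.06,0],
  [-0.11,0.12,0],
  [-0.16,0.18,0],
  [-0.21,0.24,0],
  [-0.26,0.29,0],
  [-0.3,0.33,0],
  [-0.32,0.355,0],
  [-0.326,0.362,0],
  [-0.326,0.362,0],
], roll=[0,0,0,0,0,0,0,0,0,0])

```text
time_s: 35.1
eef_pos: [0.462, 0.1006, 0.1626]
orientation: [[1.0, -0.002, -0.004], [-0.002, -1.0, 0.0], [-0.004, -0.0, -1.0]]
wrist_force: [0.8, 0.5, 0.5]
opening: 0.0856
grasp_force: 0.0
```

servo_tool([
  [0,0,0],
  [0,0,0.03],
  [0,0,0.07],
  [0,0,0.12],
  [0,0,0.16],
  [0,0,0.19],
  [0,0,0.21],
  [0,0,0.22],
  [0,0,0.22],
  [0,0,0.22],
], roll=[0,0,0,0,0,0,0,0,0,0])

```text
time_s: 35.93
eef_pos: [0.4629, 0.1023, 0.0527]
orientation: [[1.0, 0.001, -0.003], [0.001, -1.0, 0.001], [-0.003, -0.001, -1.0]]
wrist_force: [-0.8, 0.1, 0.1]
opening: 0.0851
grasp_force: 0.0
```

servo_tool([
  [0,0,0.015],
  [0,0,0.03],
  [0,0,0.045],
  [0,0,0.06],
  [0,0,0.07],
  [0,0,0.08],
  [0,0,0.087],
  [0,0,0.091],
  [0,0,0.093],
  [0,0,0.093],
], roll=[0,0,0,0,0,0,0,0,0,0])

```text
time_s: 36.77
eef_pos: [0.462, 0.1015, 0.0062]
orientation: [[1.0, -0.0, -0.003], [-0.0, -1.0, 0.001], [-0.003, -0.001, -1.0]]
wrist_force: [0.9, 0.6, 0.4]
opening: 0.0854
grasp_force: 0.0
```

servo_tool([
  [0,0,0],
  [0,0,0],
  [0,0,0],
  [0,0,0],
  [0,0,0],
  [0,0,0],
  [0,0,0],
  [0,0,0],
  [0,0,0],
  [0,0,0],
], roll=[0,0,0,0,0,0,0,0,0,0], fingers=-1, force=50)

```text
time_s: 37.6
eef_pos: [0.4621, 0.1016, 0.0069]
orientation: [[1.0, -0.0, -0.003], [-0.0, -1.0, 0.001], [-0.003, -0.001, -1.0]]
wrist_force: [-0.8, -0.1, 5.9]
opening: 0.0582
grasp_force: 52.9
```

servo_tool([
  [0,0,-0.01],
  [0,0,-0.03],
  [0,0,-0.06],
  [0,0,-0.1],
  [0,0,-0.14],
  [0,0,-0.17],
  [0,0,-0.19],
  [0,0,-0.2],
  [0,0,-0.2],
  [0,0,-0.2],
], roll=[0,0,0,0,0,0,0,0,0,0])

```text
time_s: 38.43
eef_pos: [0.4622, 0.1017, 0.1062]
orientation: [[1.0, 0.0, -0.003], [0.0, -1.0, 0.001], [-0.003, -0.001, -1.0]]
wrist_force: [-0.3, -0.7, -1.2]
opening: 0.0584
grasp_force: 53.8
```

servo_tool([
  [0,-0.02,0],
  [0,-0.06,0],
  [0,-0.11,0],
  [-0.005,-0.16,0],
  [-0.009,-0.21,0],
  [-0.009,-0.26,0],
  [-0.009,-0.29,0],
  [-0.009,-0.315,0],
  [-0.009,-0.326,0.01],
  [-0.009,-0.326,0.03],
], roll=[0,0,0,0,0,0,0,0,0,0])

```text
time_s: 39.27
eef_pos: [0.458, 0.2663, 0.0911]
orientation: [[1.0, 0.002, -0.002], [0.002, -1.0, 0.002], [-0.002, -0.002, -1.0]]
wrist_force: [0.4, -0.4, -0.9]
opening: 0.0588
grasp_force: 53.8
```

servo_tool([
  [0,0,0.01],
  [0,0,0.03],
  [0,0,0.05],
  [0,0,0.07],
  [0,0,0.085],
  [0,0,0.1],
  [0,0,0.11],
  [0,0,0.115],
  [0,0,0.12],
  [0,0,0.12],
], roll=[0,0,0,0,0,0,0,0,0,0])

```text
time_s: 40.1
eef_pos: [0.4576, 0.2645, 0.0312]
orientation: [[1.0, -0.0, -0.004], [-0.0, -1.0, 0.001], [-0.004, -0.001, -1.0]]
wrist_force: [-0.3, -0.1, -1.0]
opening: 0.0584
grasp_force: 53.8
```

servo_tool([
  [0,0,0.008],
  [0,0,0.016],
  [0,0,0.023],
  [0,0,0.029],
  [0,0,0.033],
  [0,0,0.036],
  [0,0,0.039],
  [0,0,0.041],
  [0,0,0.042],
  [0,0,0.042],
], roll=[0,0,0,0,0,0,0,0,0,0])

```text
time_s: 40.93
eef_pos: [0.4575, 0.2646, 0.0109]
orientation: [[1.0, -0.0, -0.003], [-0.0, -1.0, 0.001], [-0.003, -0.001, -1.0]]
wrist_force: [-0.7, 0.9, 3.6]
opening: 0.0583
grasp_force: 54.3
```

servo_tool([
  [0,0,0],
  [0,0,0],
  [0,0,0],
  [0,0,0],
  [0,0,0],
  [0,0,0],
  [0,0,0],
  [0,0,-0.01],
  [0,0,-0.03],
  [0,0,-0.06],
], roll=[0,0,0,0,0,0,0,0,0,0], fingers=0.8)

```text
time_s: 41.77
eef_pos: [0.457, 0.2642, 0.0406]
orientation: [[1.0, -0.0, -0.005], [-0.0, -1.0, 0.0], [-0.005, 0.0, -1.0]]
wrist_force: [-0.5, -0.5, 0.3]
opening: 0.077
grasp_force: 0.0
```

servo_tool([
  [0,0,-0.05],
  [0,0,-0.11],
  [0,0,-0.17],
  [0,0,-0.23],
  [0,0,-0.28],
  [0,0.02,-0.32],
  [0,0.08,-0.34],
  [0,0.14,-0.34],
  [0,0.2,-0.34],
  [0,0.2,-0.34],
], roll=[0,0,0,0,0,0,0,0,0,0])

```text
time_s: 42.6
eef_pos: [0.458, 0.1574, 0.2122]
orientation: [[1.0, -0.01, -0.002], [-0.01, -1.0, -0.002], [-0.002, 0.002, -1.0]]
wrist_force: [-0.2, 0.3, -0.2]
opening: 0.0768
grasp_force: 0.0
```

servo_tool([
  [0,0.05,0],
  [0,0.1,0],
  [0,0.14,0],
  [0,0.16,0],
  [0,0.16,0],
  [0,0.16,0],
  [0,0.16,0],
  [0,0.16,0],
  [0,0.16,0],
  [0,0.16,0],
], roll=[0,0,0,0,0,0,0,0,0,0])

```text
time_s: 43.43
eef_pos: [0.4581, 0.0853, 0.2102]
orientation: [[1.0, 0.001, -0.004], [0.001, -1.0, 0.001], [-0.004, -0.001, -1.0]]
wrist_force: [0.4, 0.2, 0.4]
opening: 0.077
grasp_force: 0.0
```

```bash
python3 - <<'E'
from rig import robot, eyes
import cv2
from h import *
n={}
for k in('scene','top'):
    c=eyes.read_camera(k); n[k]=cloud(c); cv2.imwrite(f'pics/{k}1.png',c['frame'][:,:,::-1])
T3=(542.4,273.6,5.9);T2=(554,-251,-6.2)
S=dict(solder=(627,282,48,T3),jar=(543,275,52,T3),tin=(458,265,34,T3),stone=(513,-248,36,T2),bottle=(595,-255,89,T2),big=(683,10,60,0),tumbler=(571,121,65,0),tape=(566,-5.5,30,0))
for a,(x,y,h,T) in S.items():
  for k,C in n.items():
    P=C.reshape(-1,3)*1000
    X=P[(np.hypot(P[:,0]-x,P[:,1]-y)<42)&(abs(P[:,2]-h)<7)]
    if len(X)<30: print(a,k,'few',len(X));continue
    (ex,ey),_,_=cv2.minAreaRect(X[:,:2].astype(np.float32)); o=''
    if T:
        t=np.radians(T[2]); d=np.array([ex-T[0],ey-T[1]]); o=('tray',(d@[np.cos(t),np.sin(t)]).round(1),(d@[-np.sin(t),np.cos(t)]).round(1))
    print(a,k,round(ex,1),round(ey,1),'z',np.median(X[:,2]).round(1),X[:,2].std().round(1),o)
E
```

```text
solder scene 625.9 283.1 z 49.9 2.1 ('tray', np.float64(84.0), np.float64(0.9))
solder top 625.0 283.0 z 47.9 1.5 ('tray', np.float64(83.1), np.float64(0.8))
jar scene 541.8 275.4 z 53.6 2.2 ('tray', np.float64(-0.4), np.float64(1.9))
jar top 559.4 271.3 z 51.4 1.4 ('tray', np.float64(16.7), np.float64(-4.0))
tin scene 458.2 264.8 z 35.1 2.3 ('tray', np.float64(-84.6), np.float64(-0.1))
tin top few 0
stone scene 513.1 -246.2 z 36.7 2.4 ('tray', np.float64(-41.1), np.float64(0.4))
stone top 511.0 -245.7 z 35.2 1.4 ('tray', np.float64(-43.3), np.float64(0.6))
bottle scene 594.3 -253.9 z 89.3 2.7 ('tray', np.float64(40.4), np.float64(1.4))
bottle top 593.4 -252.5 z 88.3 1.8 ('tray', np.float64(39.3), np.float64(2.7))
big scene 682.7 10.9 z 61.1 1.9 
big top 682.1 9.9 z 59.8 1.3 
tumbler scene 571.3 121.6 z 64.5 2.7 
tumbler top 570.0 121.0 z 64.2 1.7 
tape scene 567.0 -5.8 z 30.6 2.5 
tape top 565.2 -6.0 z 29.4 2.0
```

All five are centred, at the right heights and released (the top view is partly blocked by the arm). The big spool, tumbler and tape measure haven't moved.

```bash
python3 -c "
from rig import workorder
print(workorder.close_job())"
```

```text
the job is handed in; nothing more can be done
None
```

I handed the job in at about 43 s: all five things stand in their own bays, each within about 3 mm of its bay centre, and the big spool, tumbler and tape measure have not moved measurably; the hand-in returned no verdict.

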